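# Third hand at the assembly jig: press the drive module to the sprung stop

### The arm

A 7-joint arm with a two-finger parallel gripper is mounted at the origin on the work surface. World frame = base frame: x ahead of the robot, y to its left, z up, the work surface at z = 0. Lengths are in mm, angles in rad, forces in N, time in s.
With the tool pointing down it reaches from about 400 to 875 mm from the base axis. Payload 4.4 kg.
Tool frame: the origin (TCP) lies at the very end of the fingers, on their centre line; the grasp point (between the pads) lies 19 mm behind it; y points along the fingers, x is the direction in which the jaws open and shut, and the axes are right-handed (so a half turn about y gives the same grasp; the last joint's range is limited). The gripper opens to 85 mm and grips with 20 to 120 N. Pads are 22 mm wide; open, the fingers measure 114 mm over their backs; the gripper's body (76 mm by 85 mm) begins 54 mm behind the grasp point. The pads swing forward as they close: fully open they stand 13 mm farther back than shut.
Start: joints at [-1.272, 0.628, 0.038, 1.517, -0.027, 0.996, -0.02], TCP at [231.873, 607.25, 231.313] pointing down, gripper open.
Joint ranges: [-3.06, 3.06], [-0.37, 2.12], [-1.25, 1.32], [0.18, 2.47], [-1.1, 4.24], [0.23, 1.98], [-2.94, 2.94]. Speed limits (rad/s): [2.57, 2.57, 3.14, 3.14, 3.14, 3.14, 3.14].

### API

Orientations are given as [roll, pitch, yaw] about the fixed x, y, z axes, in that order (R = Rz(yaw) Ry(pitch) Rx(roll)).
In Python, from cell import readout, eyes, finish_job gives the robot as it stands. The module is installed in compiled form; this text tells all that it offers.
- The arm moves only by the tool apply_moves, never from a script. Its argument "commands" is a list that holds one entry, the list of rows, each a list of 6 numbers: the shift along the tool's x, y, z in units of 0.04 m (1.0 is 0.04 m), then the turn, a rotation vector about the tool's x, y, z in units of 5 degrees (1.0 is 5 degrees). A call has 1 to 8 rows; each row shifts and turns the pose as measured when the row begins, along the tool's axes as they then stand; what a row does not reach is not made up. A row lasts 1/12 s, in which the tool goes at most 41.7 mm and 7.16 degrees, less where a joint would pass 70% of its speed; a pose out of reach is approached as far as the arm can. A call with a number of a shift or a turn outside -1 to 1 is refused whole. A call with a gripper value outside its range is refused whole. "claw" is the finger opening in mm, from 0 to 85.4, set as the call begins (left out, the last holds). The fingers move at their own pace and stop on an object; the grip force is fixed at half the most. Time passes only in rows, so rows that do not move let the fingers close. It gives the time, the measured TCP pose, the force and the opening at its end, in the units of the state.
- readout.read_state(): the state, without advancing time (a new reading comes with each control period).
- eyes.get_image(name): name is "side" or "top"; returns a dict with "image" (420x560x3 uint8, red, green, blue), "mtx" (3x3 intrinsics, pixels), "rvec" (rotation vector, rad) and "tvec" (3), from world to camera coordinates, as OpenCV has them. Camera axes: x right, y down, z forward; pixel columns grow to the right and rows downward; lengths in mm; the calibration is good to about 2 mm. A picture is of the moment at which its call begins. There is no depth.
- finish_job(): hands the job in, once; it reports no verdict.
The state is a dict: "clock": time; "qpos": joint angles; "qd": joint speeds; "tau": joint torques, N m; "eef_pos": TCP position; "tool_rot": TCP orientation; "force": force on the tool from outside, world axes, zero at the start; "torque": the same for the moment, N m; "width": finger opening in mm.
Only numpy, scipy, OpenCV 4.12 (cv2) and the standard library are available. Lean on these libraries where they do the work, as an engineer would, in place of code of your own. Each camera call takes 0.05 s, during which the arm holds its last target. There are 200 camera calls.

### The job

Be my third hand: take the black drive module with the silver cooling fins, lay it flat on the bed of the aluminium assembly jig with its blue end flush against the steel spring-loaded stop, square and centred so that its two brass inserts face the stop's slots, and press it that way until the red pointer on the jig stands in the green band. Keep it steady there for a good two seconds and finish while still holding and pressing it with the gripper, so that I can put the screws in: do not let go. Never push the pointer into the red, and leave everything else on the bench alone.

Things in the scene. Friction and masses are not known exactly. Their poses are not given: they have to be found in the camera images.
- drive_module: the part to hold: black box 80 (x) x 50 (y) mm, 29 mm tall, with silver fins 13 mm tall on top (42 mm in all; the fins run along x, are 46 mm wide and leave the last 15 mm at the blue end free). 0.2 to 0.4 kg. Origin: centre of its underside; z up; x points to the blue end, whose face carries two brass inserts. The long sides (50 mm apart) are flat and free for gripping
- blue_face (a point): middle of the lower edge of the module's blue end face: 40 mm from the module's origin along its x, at the height of its underside
- jig: aluminium assembly jig fixed to the bench, standing anywhere and turned by some angle. Origin: on the bench under the middle of its width; z up; x is the direction to press. The bed is a flat plate 12 mm thick, 130 mm wide (y), from x = -100 to +164 mm, with two thin blue lines along it 28 mm to either side of the middle; at x = 104 to 164 mm it carries a blue spring housing, 90 mm wide, top 50 mm above the bench. No side walls
- stop: the steel stop plate, 90 mm wide (y), 12 mm thick, top 45 mm above the bed, with two dark slots; slides along the jig's x on springs. Origin: on its front face (which looks to the jig's -x), in the middle of its width, at the height of the bed's top; axes parallel to the jig's; unpressed it lies at x = 50 mm of the jig
- stop_slide (a joint): how far the stop is pushed in, in m: 0 unpressed, at most 0.036. It pushes back with 3 N at the start plus 0.3 N per mm. A red pointer over the scale on top of the spring housing moves with it: white up to 0.010, green 0.010 to 0.022 (6 to 9.6 N), yellow to 0.030, red beyond
- spare_module: the other module, to be left alone: light grey box 80 x 50 x 29 mm with a white lid and a green terminal strip on top (39 mm tall in all), no fins. Origin: centre of its underside. It and the drive module may start in each other's place
- water_bottle: clear drink bottle with blue cap, 64 mm across, 210 mm tall; origin centre of its underside; leave alone
- tea_bottle: amber drink bottle with white cap, 62 mm across, 200 mm tall; origin centre of its underside; leave alone
- multimeter: yellow multimeter lying flat, 150 (x) x 80 (y) x 44 mm; origin centre of its underside; leave alone
- display_board: green circuit board with a dark screen, 80 (x) x 130 (y) x 16 mm; origin centre of its underside; leave alone
- debug_pod: small black box, 85 (x) x 55 (y) x 24 mm; origin centre of its underside; leave alone
- screwdriver: screwdriver lying flat, 180 mm long along its x; leave alone
Mind the look-alikes: they are no part of the job. What is shaped like the drive_module but purple is not meant.

How it is judged (in metres and radians):
On the way:
1. the drive module, flat on the bed, square and centred, is pressed with its blue end against the stop and kept steadily in the green band for 2 s (x of blue_face in the frame of stop between -0.004 and 0.004 m and y of blue_face in the frame of stop between -0.006 and 0.006 m and z of blue_face in the frame of stop between -0.003 and 0.004 m and angle between the x axis of drive_module and the x axis of stop, either way round below 0.07 rad and angle between drive_module's own z axis and vertical below 0.07 rad and value of joint stop_slide between 0.01 and 0.022 m and contact force between drive_module and stop between 4.5 and 12 N and contact force between drive_module and the fingers above 1 N and velocity of joint stop_slide between -0.005 and 0.005 m/s), for 2 s.
At the end, for the whole second after the job is handed in: the gripper still holds the drive module with its blue end flush on the stop (within 4 mm), centred within 6 mm, lying on the bed (within 4 mm), square and flat within 4 degrees; the stop is pushed in 10 to 22 mm and at rest, with 4.5 to 12 N between module and stop (all of step 1); the arm keeps its last pose, push and grip.
It fails at once if the stop is pushed into the red (pushed in more than 30 mm) (value of joint stop_slide above 0.03 m).
It fails at once if something else on the bench is disturbed (moved more than 25 mm) (distance of any of spare_module, water_bottle, tea_bottle, multimeter, display_board, debug_pod, screwdriver from where it was at the start of the episode above 0.025 m).
It also fails if it takes over 48 s, if anything falls off the work surface, if the arm or the gripper's body presses on something with over 40 N, if the wrist force passes 120 N, or if a joint passes its speed limit or range.

## Working session

There is one attempt and no reset: what is moved stays moved. The work goes in short steps, Python scripts to look and compute and a tool call to move; the robot and the scene stay as the last step left them, time stands still between calls to the robot, and variables do not carry over. Pictures are saved under pics/ and viewed, about 8 in all and at most 12, crops included, and the job is handed in when it is done.

Besides the shell and the picture viewer there is one more tool, called after "Emit:" as name(argument=value, ...) on one line, values as JSON. apply_moves: Moves the arm, as the interface text tells. Shifts and turns lie within -1 to 1; 1 stands for 0.04 m of shift or 5 degrees of turn. Its arguments: {"type":"object","properties":{"commands":{"type":"array"},"claw":{"type":"number"}},"required":["commands"]}

```bash
mkdir -p pics; python3 - <<'E'
from cell import readout, eyes
import cv2
s=readout.read_state(); print({k:s[k] for k in('clock','eef_pos','tool_rot','force','width')})
for n in('top','side'):
    d=eyes.get_image(n); cv2.imwrite(f'pics/{n}0.png',d['image'][:,:,::-1]); print(n,d['mtx'].tolist(),d['rvec'],d['tvec'])
E
```

```text
{'clock': 0.0, 'eef_pos': array([231.64511482, 606.65264314, 230.38779592]), 'tool_rot': array([-1.57082193,  0.00190212,  1.20595399]), 'force': array([-0.88002635,  0.45524501, -0.46543001]), 'width': 85.75861805356676}
top [[379.43577800096267, 0.0, 283.0267395203485], [0.0, 379.43577800096267, 212.0575762149645], [0.0, 0.0, 1.0]] [ 2.21100354 -2.16442875  0.07792601] [ -45.57760897  556.75073487 1078.71083472]
side [[466.95200475693775, 0.0, 269.81030572640134], [0.0, 466.95200475693775, 214.63862542237848], [0.0, 0.0, 1.0]] [ 2.18671549 -0.24797593  0.12715796] [-558.95171269  124.68353838 1075.22232737]
```

View pics/top0.png

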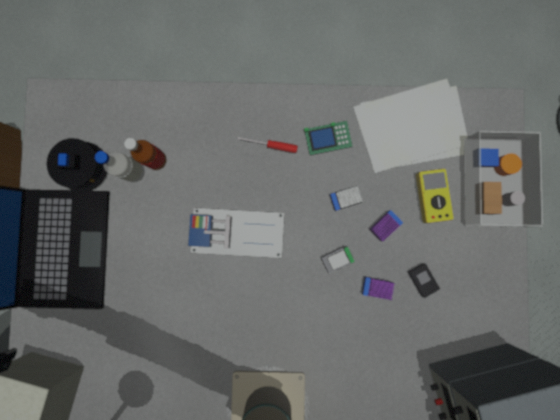

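View pics/side0.png

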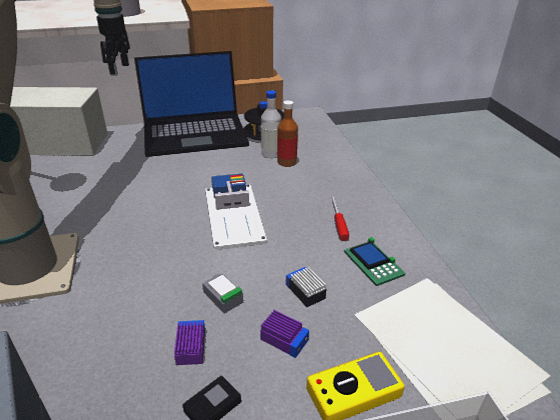

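The candidates for the drive module, by top-view pixel:
- **(346,198):** black with silver fins and its blue end on the left. This fits the description.
- **(386,226) and (378,288):** purple look-alikes.
- **(338,259):** grey with a green strip, the spare module.
- **(424,280):** the debug pod.

The jig is at (237,233) and its stop is towards the left (+y). I'll confirm with one enlarged crop.

```bash
cat > h.py <<'E'
import cv2,numpy as np
from cell import readout,eyes
def unproj(d,uv,z):
    R=cv2.Rodrigues(d['rvec'])[0]; t=np.array(d['tvec']).ravel()
    p=cv2.undistortPoints(np.array(uv,float).reshape(-1,1,2),d['mtx'],None).reshape(-1,2)
    r=np.c_[p,np.ones(len(p))]@R; c=-R.T@t
    return c+r*((z-c[2])/r[:,2])[:,None]
def proj(d,P):
    return cv2.projectPoints(np.array(P,float).reshape(-1,3),d['rvec'],d['tvec'],d['mtx'],None)[0].reshape(-1,2)
def crop(d,x,y,w,h,k):
    return cv2.resize(d['image'][y:y+h,x:x+w,::-1],None,fx=k,fy=k,interpolation=cv2.INTER_CUBIC)
E
python3 - <<'E'
from h import *
t=eyes.get_image('top'); s=eyes.get_image('side')
a=crop(t,180,200,112,64,7)       # jig
b=np.hstack([crop(t,320,180,50,36,8)[:288,:392],crop(s,270,255,70,52,5.6)[:288,:392]])
cv2.imwrite('pics/c1.png',a); cv2.imwrite('pics/c2.png',b)
print(proj(t,[231.6,606.6,230]),proj(s,[231.6,606.6,230]))
E
```

```text
[[ -0.8503813  342.52427868]] [[119.88153232  74.37719608]]
```

View pics/c1.png

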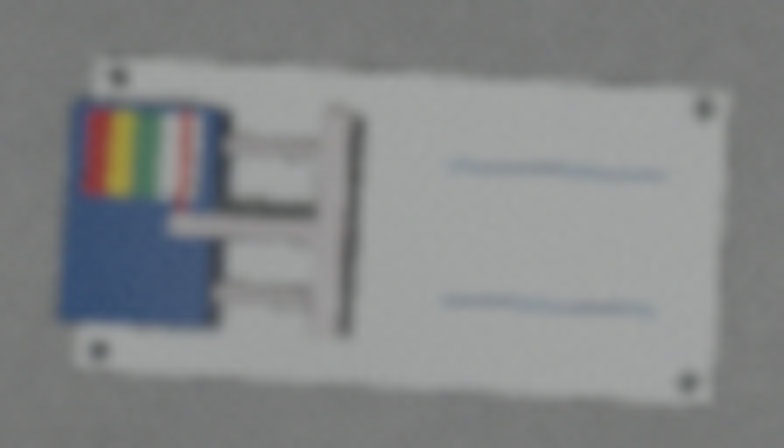

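View pics/c2.png

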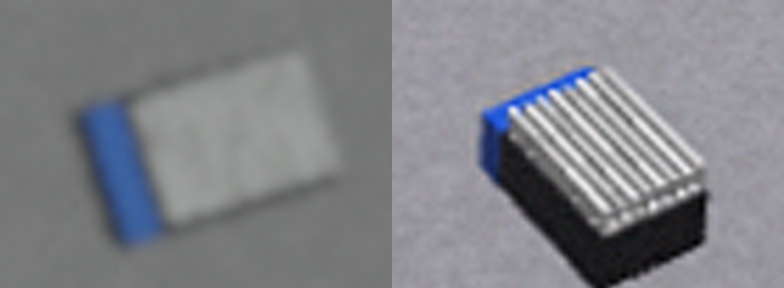

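The crop confirms it: black box, silver fins, blue end. Next I'll fit the known dimensions to the corners seen.

```bash
cat > fit.py <<'E'
from h import *
from scipy.optimize import least_squares
def fit(obs,x0):
    # obs: list of (view dict, model pts, pixels)
    def place(p,M):
        c,s=np.cos(p[2]),np.sin(p[2]); M=np.array(M,float)
        return np.c_[p[0]+c*M[:,0]-s*M[:,1],p[1]+s*M[:,0]+c*M[:,1],M[:,2]]
    f=lambda p:np.concatenate([(proj(d,place(p,M))-np.array(u)).ravel() for d,M,u in obs])
    r=least_squares(f,x0,x_scale=[10,10,.1],loss='soft_l1'); return r.x,r.fun.reshape(-1,2).round(1).tolist()
def px(c,k,x0,y0): return (np.array(c,float)+.5)/k-.5+[x0,y0]
E
python3 - <<'E'
from fit import *
t=eyes.get_image('top'); s=eyes.get_image('side')
J=[(t,[[-100,-65,12],[-100,65,12],[164,65,12],[164,-65,12],[104,45,50],[104,-45,50],[164,45,50],[164,-45,50]],
  px([[731,91],[712,402],[72,370],[94,58],[208,325],[224,106],[57,320],[74,98]],7,180,200))]
p,r=fit(J,[450,100,1.57]);print('jig',p,np.degrees(p[2]),r)
mt=[[25,-23,42],[-40,-23,42],[-40,23,42],[25,23,42],[40,-25,29],[40,25,29]]
ut=px([[130,97],[303,52],[340,172],[172,224],[80,108],[118,245]],8,320,180)
ms=[[40,25,29],[40,25,0],[-40,25,0],[-40,-25,0],[-40,-23,42],[25,23,42]]
us=px([[90,118],[88,165],[208,286],[313,243],[315,170],[118,112]],5.6,270,255)
for o in([(t,mt,ut)],[(s,ms,us)],[(t,mt,ut),(s,ms,us)]):
    p,r=fit(o,[500,-180,1.8]);print('mod',p,np.degrees(p[2]),r)
E
```

```text
jig [495.58939277  65.51854567   1.53749941] 88.09222715148765 [[0.0, -0.2], [0.3, 0.2], [0.5, -0.2], [0.5, -0.4], [-0.3, 0.7], [-0.4, -0.1], [-0.2, 0.3], [-0.3, -0.1]]
mod [ 601.87546891 -212.77146654    1.86890098] 107.08013852470796 [[-0.2, 0.3], [0.1, -0.3], [0.1, 0.2], [-0.8, -0.1], [0.3, 0.2], [0.4, -0.3]]
mod [ 603.68717632 -212.15019081    1.90711782] 109.26980184406345 [[-0.0, -0.7], [0.1, 0.5], [-0.2, 1.7], [0.0, 0.1], [0.3, -0.7], [-0.2, -0.4]]
mod [ 603.11372552 -212.68091706    1.89368037] 108.4998927588763 [[-0.3, 0.1], [-0.2, -1.0], [0.2, -0.6], [-0.6, -0.4], [0.1, 0.2], [0.7, -0.4], [-0.1, -0.7], [-0.0, 0.5], [-0.7, 1.9], [-0.2, 0.5], [0.0, -0.3], [-0.4, -0.3]]
```

Emit:
apply_moves(commands=[[[-0.7, 0, -0.7, 0, 0, 0], [-0.7, 0, -0.7, 0, 0, 0], [-0.7, 0, -0.7, 0, 0, 0], [-0.7, 0, -0.7, 0, 0, 0], [-0.7, 0, -0.7, 0, 0, 0], [-0.7, 0, -0.7, 0, 0, 0], [-0.7, 0, -0.7, 0, 0, 0], [-0.7, 0, -0.7, 0, 0, 0]]], claw=85)

```text
clock: 0.97
eef_pos: [359.7, 318.2, 227.6]
tool_rot: [-1.565, -0.007, 1.226]
force: [0.1, -0.2, 0.0]
width: 85.1
```

Emit:
apply_moves(commands=[[[-0.7, 0, -0.7, 0, 0, 0], [-0.7, 0, -0.7, 0, 0, 0], [-0.7, 0, -0.7, 0, 0, 0], [-0.7, 0, -0.7, 0, 0, 0], [-0.7, 0, -0.7, 0, 0, 0], [-0.7, 0, -0.7, 0, 0, 0], [-0.7, 0, -0.7, 0, 0, 0], [-0.7, 0, -0.7, 0, 0, 0]]])

```text
clock: 1.63
eef_pos: [499.5, 16.9, 226.8]
tool_rot: [-1.569, -0.011, 1.228]
force: [1.2, 0.1, 0.7]
width: 84.7
```

```bash
cat > go.py <<'E'
import sys,numpy as np
from scipy.spatial.transform import Rotation as Ro
from cell import readout
s=readout.read_state(); x,y,z,yaw=map(float,sys.argv[1:5])
R=Ro.from_euler('xyz',s['tool_rot']); G=Ro.from_euler('xyz',[-np.pi/2,0,np.radians(yaw)])
print('t',round(s['clock'],2),s['eef_pos'].round(1),'rpy',np.degrees(s['tool_rot']).round(2),'F',s['force'].round(1),'w',round(s['width'],1))
print('shift units',(R.inv().apply(np.array([x,y,z])-s['eef_pos'])/40).round(3),'shift in target frame',(G.inv().apply(np.array([x,y,z])-s['eef_pos'])/40).round(3),'turn units',(np.degrees((R.inv()*G).as_rotvec())/5).round(3))
E
python3 go.py 603 -212 120 18.5
```

```text
t 1.63 [499.5  16.9 226.8] rpy [-89.9   -0.63  70.34] F [1.2 0.1 0.7] w 84.7
shift units [-4.546  2.613 -4.367] shift in target frame [ 0.639  2.671 -6.247] turn units [-0.076 10.367  0.108]
```

Emit:
apply_moves(commands=[[[-0.57, 0.2, -0.55, 0, 1, 0], [-0.52, 0.2, -0.6, 0, 1, 0], [-0.46, 0.2, -0.65, 0, 1, 0], [-0.4, 0.2, -0.69, 0, 1, 0], [-0.33, 0.2, -0.72, 0, 1, 0], [-0.26, 0.2, -0.75, 0, 1, 0], [-0.2, 0.2, -0.77, 0, 1, 0], [-0.13, 0.2, -0.78, 0, 1, 0]]])

```text
clock: 2.3
eef_pos: [611.7, -230.0, 161.5]
tool_rot: [-1.567, -0.014, 0.493]
force: [0.6, 0.1, 0.1]
width: 85.0
```

```bash
python3 go.py 603 -212 120 18.5
```

```text
t 2.3 [ 611.7 -230.   161.5] rpy [-89.77  -0.82  28.27] F [0.6 0.1 0.1] w 85.0
shift units [0.008 1.039 0.495] shift in target frame [-0.063  1.037  0.496] turn units [-0.06   1.955  0.16 ]
```

Emit:
apply_moves(commands=[[[0, 0.3, 0.25, 0, 1, 0], [0, 0.3, 0.25, 0, 0.95, 0], [0, 0.4, 0, 0, 0, 0.15], [0, 0, 0, 0, 0, 0]]])

```text
clock: 2.63
eef_pos: [604.2, -224.7, 118.1]
tool_rot: [-1.574, 0.001, 0.298]
force: [-0.5, 0.4, -0.9]
width: 85.0
```

```bash
python3 go.py 603 -212.3 1 18.5; python3 - <<'E'
from h import *
t=eyes.get_image('top'); s=eyes.get_image('side')
cv2.imwrite('pics/d1.png',np.hstack([crop(t,300,150,90,90,4.4),crop(s,240,215,130,130,3.05)]))
E
```

```text
t 2.63 [ 604.2 -224.7  118.1] rpy [-9.017e+01  8.000e-02  1.706e+01] F [-0.5  0.4 -0.9] w 85.0
shift units [0.066 2.927 0.314] shift in target frame [0.069 2.928 0.304] turn units [ 0.033 -0.289 -0.016]
```

View pics/d1.png

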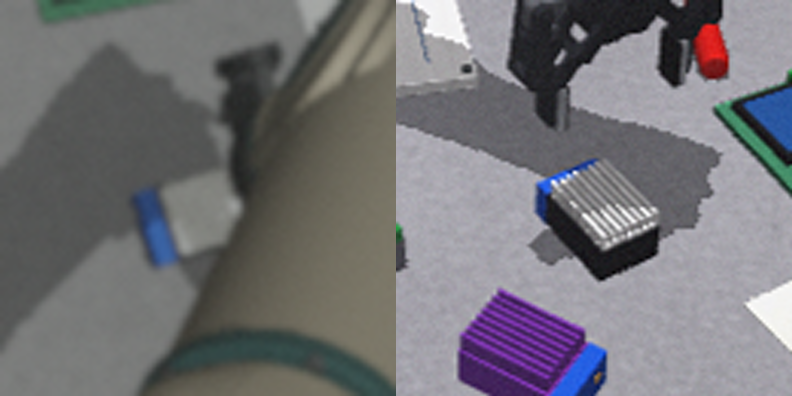

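The picture shows the open gripper above the module, with the jaws across its long sides. In the crop the module is at about (600,215), and its blue end points towards the jig. I'll descend.

Emit:
apply_moves(commands=[[[0.07, 0.4, 0.3, 0, -0.29, 0], [0, 0.5, 0, 0, 0, 0], [0, 0.5, 0, 0, 0, 0], [0, 0.5, 0, 0, 0, 0], [0, 0.4, 0, 0, 0, 0], [0, 0, 0, 0, 0, 0]]])

```text
clock: 3.23
eef_pos: [613.0, -215.8, 35.9]
tool_rot: [-1.586, -0.018, 0.329]
force: [-0.8, 0.3, 0.2]
width: 84.7
```

```bash
python3 go.py 603 -212.3 1 18.5
```

```text
t 3.23 [ 613.  -215.8   35.9] rpy [-90.88  -1.05  18.82] F [-0.8  0.3  0.2] w 84.7
shift units [-0.225  0.865  0.177] shift in target frame [-0.209  0.872  0.163] turn units [0.176 0.063 0.211]
```

Emit:
apply_moves(commands=[[[-0.22, 0.1, 0.17, 0.18, 0, 0.21], [0, 0, 0, 0, 0, 0]]])

```text
clock: 3.4
eef_pos: [602.9, -212.5, 33.5]
tool_rot: [-1.57, -0.001, 0.329]
force: [-0.6, 1.1, -0.0]
width: 85.1
```

```bash
python3 go.py 603 -212.3 1 18.5
```

```text
t 3.4 [ 602.9 -212.5   33.5] rpy [-8.997e+01 -4.000e-02  1.885e+01] F [-0.6  1.1 -0. ] w 85.1
shift units [0.004 0.814 0.003] shift in target frame [0.005 0.814 0.004] turn units [-0.006  0.069  0.008]
```

Emit:
apply_moves(commands=[[[0, 0.3, 0, 0, 0, 0], [0, 0.3, 0, 0, 0, 0], [0, 0.2, 0, 0, 0, 0], [0, 0, 0, 0, 0, 0]]])

```text
clock: 3.73
eef_pos: [605.7, -213.6, 3.0]
tool_rot: [-1.575, -0.007, 0.329]
force: [0.6, -0.2, -0.2]
width: 85.1
```

```bash
python3 go.py 603 -212.3 1 18.5
```

```text
t 3.73 [ 605.7 -213.6    3. ] rpy [-90.22  -0.37  18.86] F [ 0.6 -0.2 -0.2] w 85.1
shift units [-0.053  0.051  0.054] shift in target frame [-0.053  0.051  0.053] turn units [0.045 0.072 0.075]
```

Emit:
apply_moves(commands=[[[-0.05, 0.04, 0.05, 0.05, 0, 0.08], [0, 0, 0, 0, 0, 0]]])

```text
clock: 3.9
eef_pos: [602.6, -212.3, 0.5]
tool_rot: [-1.569, 0.002, 0.329]
force: [-1.0, -0.4, 0.3]
width: 84.5
```

Emit:
apply_moves(commands=[[[0, 0, 0, 0, 0, 0], [0, 0, 0, 0, 0, 0], [0, 0, 0, 0, 0, 0], [0, 0, 0, 0, 0, 0], [0, 0, 0, 0, 0, 0], [0, 0, 0, 0, 0, 0], [0, 0, 0, 0, 0, 0], [0, 0, 0, 0, 0, 0]]], claw=30)

```text
clock: 4.57
eef_pos: [602.9, -212.3, 1.1]
tool_rot: [-1.57, 0.001, 0.329]
force: [-0.2, 0.6, 1.1]
width: 48.8
```

```bash
python3 go.py 603 -212.3 60 18.5
```

```text
t 4.57 [ 602.9 -212.3    1.1] rpy [-8.995e+01  8.000e-02  1.887e+01] F [-0.2  0.6  1.1] w 48.8
shift units [-1.000e-03 -1.473e+00  0.000e+00] shift in target frame [ 1.000e-03 -1.473e+00 -1.000e-03] turn units [-0.011  0.074 -0.016]
```

Emit:
apply_moves(commands=[[[0, -0.3, 0, 0, 0, 0], [0, -0.5, 0, 0, 0, 0], [0, -0.5, 0, 0, 0, 0], [0, -0.3, 0, 0, 0, 0], [0, 0, 0, 0, 0, 0]]])

```text
clock: 4.98
eef_pos: [601.5, -211.8, 68.1]
tool_rot: [-1.567, 0.005, 0.329]
force: [0.8, -0.1, -2.5]
width: 48.9
```

```bash
python3 go.py 495.3 55 60 -1.9
```

```text
t 4.98 [ 601.5 -211.8   68.1] rpy [-89.8    0.27  18.85] F [ 0.8 -0.1 -2.5] w 48.9
shift units [-0.356  0.23   7.17 ] shift in target frame [-2.875  0.203  6.579] turn units [-0.03  4.15 -0.06]
```

Emit:
apply_moves(commands=[[[-0.05, 0, 0.8, 0, 0.5, 0], [-0.09, 0, 0.8, 0, 0.5, 0], [-0.14, 0, 0.8, 0, 0.5, 0], [-0.18, 0, 0.8, 0, 0.5, 0], [-0.22, 0, 0.8, 0, 0.5, 0], [-0.26, 0, 0.8, 0, 0.5, 0], [-0.3, 0, 0.7, 0, 0.5, 0], [-0.2, 0, 0.4, 0, 0.3, 0]]])

```text
clock: 5.65
eef_pos: [501.0, 11.5, 67.7]
tool_rot: [-1.578, -0.003, -0.03]
force: [-0.5, 0.5, -2.2]
width: 48.9
```

```bash
python3 go.py 495.3 55 60 -1.9
```

```text
t 5.65 [501.   11.5  67.7] rpy [-90.39  -0.15  -1.7 ] F [-0.5  0.5 -2.2] w 48.9
shift units [-0.174  0.186  1.085] shift in target frame [-0.178  0.194  1.083] turn units [0.078 0.04  0.031]
```

Emit:
apply_moves(commands=[[[-0.17, 0.3, 0.5, 0.08, 0.04, 0.03], [0, 0.3, 0.4, 0, 0, 0], [0, 0.2, 0, 0, 0, 0], [0, 0, 0, 0, 0, 0]]])

```text
clock: 5.98
eef_pos: [492.7, 55.9, 33.6]
tool_rot: [-1.568, 0.002, -0.025]
force: [-0.3, -0.5, -2.0]
width: 48.8
```

```bash
python3 go.py 495.0 50 14 -1.9;  python3 - <<'E'
from h import *
t=eyes.get_image('top'); s=eyes.get_image('side')
cv2.imwrite('pics/e1.png',np.vstack([crop(t,185,200,112,64,5)[:300],crop(s,195,165,80,42,7)[:294,:560]]))
E
```

```text
t 5.98 [492.7  55.9  33.6] rpy [-89.83   0.12  -1.43] F [-0.3 -0.5 -2. ] w 48.8
shift units [ 0.061  0.488 -0.149] shift in target frame [ 0.061  0.489 -0.147] turn units [-0.034  0.095 -0.023]
```

View pics/e1.png

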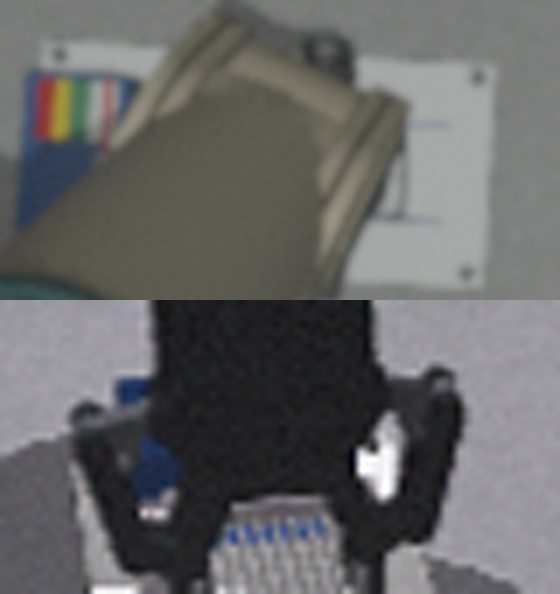

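Emit:
apply_moves(commands=[[[0.06, 0.2, -0.1, -0.03, 0.1, 0], [0, 0.2, 0, 0, 0, 0], [0, 0, 0, 0, 0, 0]]])

```text
clock: 6.33
eef_pos: [498.8, 46.8, 18.1]
tool_rot: [-1.573, -0.004, -0.041]
force: [-0.9, -0.3, -2.0]
width: 48.8
```

```bash
python3 go.py 495.0 50 13.5 -1.9;  python3 - <<'E'
from h import *
s=eyes.get_image('side');t=eyes.get_image('top')
cv2.imwrite('pics/e2.png',crop(s,200,175,76,76,7.8))
cv2.imwrite('pics/e3.png',crop(t,185,200,112,64,7))
# expected bed line/bed edges/module back bottom corners per jig fit
c,q=np.cos(1.5375),np.sin(1.5375)
J=lambda x,y,z:[495.6+c*x-q*y,65.5+q*x+c*y,z]
P=[J(-100,65,12),J(-100,-65,12),J(-55,65,12),J(-55,-65,12),J(-55,28,12),J(-55,-28,12),J(-57,25,12),J(-57,-25,12)]
print(((proj(s,P)-[200,175]+.5)*7.8-.5).round(0).tolist())
E
```

```text
t 6.33 [498.8  46.8  18.1] rpy [-90.12  -0.22  -2.35] F [-0.9 -0.3 -2. ] w 48.8
shift units [-0.098  0.114  0.077] shift in target frame [-0.097  0.114  0.078] turn units [ 0.025 -0.091  0.044]
[[108.0, 564.0], [523.0, 513.0], [95.0, 475.0], [497.0, 427.0], [211.0, 461.0], [384.0, 440.0], [221.0, 464.0], [376.0, 445.0]]
```

View pics/e2.png

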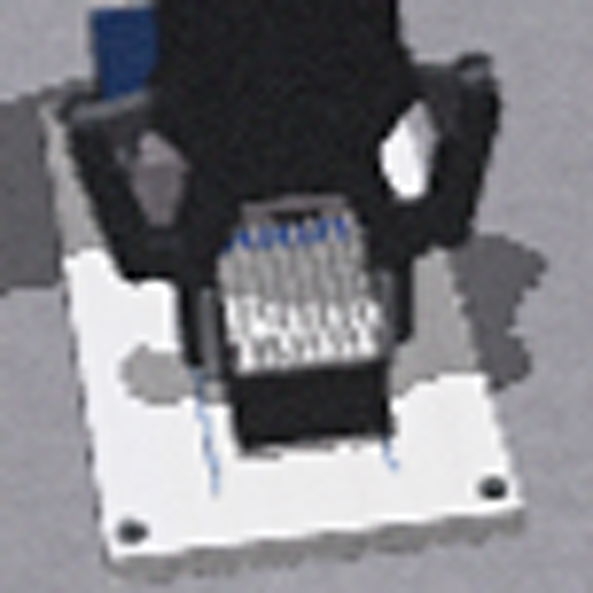

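```bash
python3 - <<'E'
from fit import *
s=eyes.get_image('side')
p0=[498.8,46.8,np.radians(88.1-.45)]
M=[[-40,25,17],[-40,-25,17],[-40,25,46],[-40,-25,46],[-40,23,59]]
u=px([[242,452],[395,437],[228,374],[388,358],[240,372]],7.8,200,175)[:4]
print(fit([(s,M[:4],u)],p0))
c,q=np.cos(p0[2]),np.sin(p0[2])
print((proj(s,[[p0[0]+c*a-q*b,p0[1]+q*a+c*b,z] for a,b,z in M])*7.8-[1560,1365]+3.4).round(0).tolist())
E
```

```text
(array([501.5366435 ,  47.42294839,   1.50869721]), [[-0.7, -0.3], [-0.3, -0.4], [0.6, 0.3], [0.3, 0.4]])
[[231.0, 453.0], [387.0, 435.0], [227.0, 380.0], [385.0, 362.0], [231.0, 346.0]]
```

Emit:
apply_moves(commands=[[[-0.12, 0.06, 0, 0.02, -0.09, 0.04], [0, 0, 0, 0, 0, 0]]])

```text
clock: 6.65
eef_pos: [494.1, 47.1, 16.9]
tool_rot: [-1.571, -0.002, -0.032]
force: [-0.5, 0.0, -2.3]
width: 49.5
```

```bash
python3 go.py 494.0 50 13 -1.9
```

```text
t 6.65 [494.1  47.1  16.9] rpy [-89.99  -0.09  -1.86] F [-0.5  0.  -2.3] w 49.5
shift units [-0.004  0.098  0.072] shift in target frame [-0.004  0.098  0.072] turn units [-0.003  0.008  0.018]
```

Emit:
apply_moves(commands=[[[0, 0.06, 0, 0, 0, 0.02], [0, 0, 0, 0, 0, 0], [0, 0.03, 0, 0, 0, 0], [0, 0, 0, 0, 0, 0]]])

```text
clock: 6.98
eef_pos: [494.1, 47.3, 13.5]
tool_rot: [-1.57, -0.0, -0.032]
force: [-0.2, -0.1, -2.2]
width: 49.3
```

```bash
python3 go.py 494.0 50 13 -1.9
```

```text
t 6.98 [494.1  47.3  13.5] rpy [-8.996e+01 -2.000e-02 -1.840e+00] F [-0.2 -0.1 -2.2] w 49.3
shift units [-0.003  0.012  0.067] shift in target frame [-0.003  0.012  0.067] turn units [-0.009  0.011  0.004]
```

Emit:
apply_moves(commands=[[[0, 0.03, 0, 0, 0, 0], [0, 0, 0, 0, 0, 0]]])

```text
clock: 7.15
eef_pos: [494.4, 47.4, 13.4]
tool_rot: [-1.569, -0.001, -0.032]
force: [-0.4, 0.2, -2.1]
width: 48.8
```

```bash
python3 go.py 494.0 50 13 -1.9;  python3 - <<'E'
from h import *
s=eyes.get_image('side')
cv2.imwrite('pics/f1.png',crop(s,205,205,70,45,11))
E
```

```text
t 7.15 [494.4  47.4  13.4] rpy [-8.991e+01 -7.000e-02 -1.840e+00] F [-0.4  0.2 -2.1] w 48.8
shift units [-0.012  0.01   0.065] shift in target frame [-0.012  0.01   0.065] turn units [-0.017  0.011  0.014]
```

View pics/f1.png

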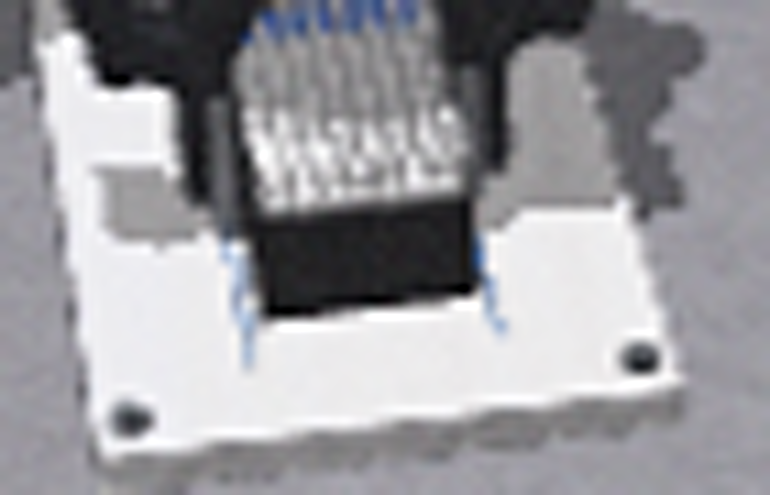

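The module sits about 1 mm to the right of centre: the gaps to the blue lines are 17 px on the left and 8 px on the right. I'll shift it slightly and carry on down until it touches.

Emit:
apply_moves(commands=[[[-0.03, 0.04, 0, 0, 0, 0], [0, 0.03, 0, 0, 0, 0], [0, 0, 0, 0, 0, 0]]])

```text
clock: 7.45
eef_pos: [494.7, 47.5, 13.6]
tool_rot: [-1.568, -0.005, -0.032]
force: [-0.1, -0.0, -2.1]
width: 48.9
```

```bash
python3 go.py 493.2 50 13 -1.9
```

```text
t 7.45 [494.7  47.5  13.6] rpy [-89.81  -0.3   -1.86] F [-0.1 -0.  -2.1] w 48.9
shift units [-0.039  0.015  0.062] shift in target frame [-0.039  0.015  0.062] turn units [-0.038  0.009  0.059]
```

Emit:
apply_moves(commands=[[[-0.05, 0.06, 0, -0.04, 0, 0.06], [0, 0.05, 0, 0, 0, 0]]])

```text
clock: 7.62
eef_pos: [494.5, 47.2, 13.0]
tool_rot: [-1.569, -0.004, -0.033]
force: [-6.4, 0.3, 35.7]
width: 49.1
```

```bash
python3 go.py 493.2 50 13 -1.9
```

```text
t 7.62 [494.5  47.2  13. ] rpy [-89.9   -0.25  -1.9 ] F [-6.4  0.3 35.7] w 49.1
shift units [-0.035  0.     0.068] shift in target frame [-0.035  0.     0.068] turn units [-0.02  -0.001  0.049]
```

Emit:
apply_moves(commands=[[[-0.03, -0.03, 0, 0, 0, 0.05], [0, 0, 0, 0, 0, 0]]])

```text
clock: 7.78
eef_pos: [493.8, 47.4, 15.3]
tool_rot: [-1.568, -0.001, -0.033]
force: [0.8, 0.8, -1.5]
width: 49.2
```

```bash
python3 go.py 493.2 50 13 -1.9
```

```text
t 7.78 [493.8  47.4  15.3] rpy [-8.987e+01 -8.000e-02 -1.910e+00] F [ 0.8  0.8 -1.5] w 49.2
shift units [-0.017  0.057  0.064] shift in target frame [-0.016  0.057  0.064] turn units [-0.027 -0.002  0.016]
```

Emit:
apply_moves(commands=[[[-0.02, 0.03, 0.25, -0.03, 0, 0.02], [0, 0, 0.25, 0, 0, 0], [0, 0, 0, 0, 0, 0]]])

```text
clock: 8.03
eef_pos: [493.7, 67.7, 13.1]
tool_rot: [-1.572, 0.0, -0.035]
force: [-0.0, 1.0, -1.2]
width: 49.2
```

```bash
python3 go.py 494.3 90.5 13.5 -1.9
```

```text
t 8.03 [493.7  67.7  13.1] rpy [-9.008e+01  3.000e-02 -1.990e+00] F [-0.   1.  -1.2] w 49.2
shift units [-0.005 -0.01   0.571] shift in target frame [-0.005 -0.009  0.571] turn units [ 0.015 -0.018 -0.005]
```

Emit:
apply_moves(commands=[[[0, -0.01, 0.15, 0.01, 0, 0], [0, 0, 0.1, 0, 0, 0], [0, 0, 0, 0, 0, 0]]])

```text
clock: 8.28
eef_pos: [494.2, 77.7, 13.1]
tool_rot: [-1.573, 0.0, -0.034]
force: [-0.1, -1.3, 2.6]
width: 49.2
```

```bash
python3 go.py 494.8 90.5 13.5 -1.9
```

```text
t 8.28 [494.2  77.7  13.1] rpy [-9.013e+01  1.000e-02 -1.950e+00] F [-0.1 -1.3  2.6] w 49.2
shift units [ 0.004 -0.011  0.319] shift in target frame [ 0.004 -0.01   0.319] turn units [ 0.026 -0.01  -0.003]
```

Emit:
apply_moves(commands=[[[0, -0.01, 0.13, 0.02, 0, 0], [0, 0, 0.1, 0, 0, 0], [0, 0, 0, 0, 0, 0]]])

```text
clock: 8.53
eef_pos: [494.4, 83.8, 13.2]
tool_rot: [-1.576, -0.0, -0.036]
force: [-0.9, -4.1, 1.0]
width: 48.9
```

```bash
python3 go.py 494.8 90.5 13.5 -1.9; python3 - <<'E'
from h import *
s=eyes.get_image('side');t=eyes.get_image('top')
a=crop(t,185,205,50,45,8); b=crop(s,205,165,60,68,6)[:400,:392]
cv2.imwrite('pics/g1.png',np.hstack([a[:360],b[:360]]))
cv2.imwrite('pics/g2.png',crop(s,200,165,70,75,8))
E
```

```text
t 8.53 [494.4  83.8  13.2] rpy [-9.03e+01 -1.00e-02 -2.09e+00] F [-0.9 -4.1  1. ] w 48.9
shift units [ 0.004 -0.008  0.167] shift in target frame [ 0.004 -0.007  0.167] turn units [ 0.06  -0.038  0.002]
```

View pics/g1.png

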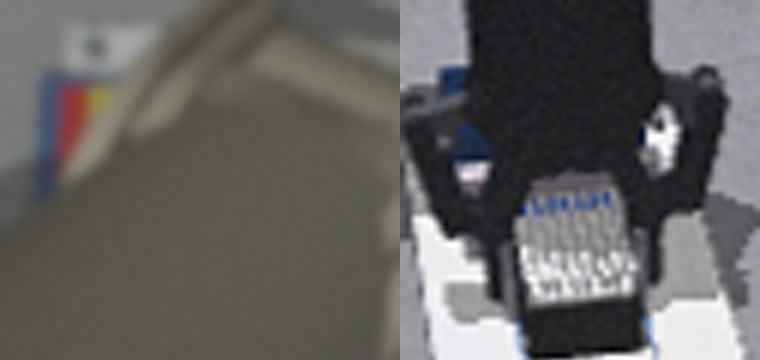

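The arm hides the pointer in both views, so I'll use the spring force, 3 N + 0.3 N/mm, together with the distance moved.

Emit:
apply_moves(commands=[[[0, -0.01, 0.12, 0.05, -0.04, 0], [0, 0, 0.12, 0.03, 0, 0], [0, 0, 0, 0, 0, 0]]])

```text
clock: 8.88
eef_pos: [494.5, 88.8, 13.3]
tool_rot: [-1.574, -0.0, -0.037]
force: [-1.8, -5.4, 0.7]
width: 49.3
```

```bash
python3 go.py 494.9 95 13.5 -1.9
```

```text
t 8.88 [494.5  88.8  13.3] rpy [-9.018e+01 -3.000e-02 -2.120e+00] F [-1.8 -5.4  0.7] w 49.3
shift units [ 0.003 -0.005  0.155] shift in target frame [ 0.004 -0.005  0.155] turn units [ 0.035 -0.043  0.005]
```

Emit:
apply_moves(commands=[[[0, 0, 0.1, 0.03, 0, 0], [0, 0, 0.06, 0, 0, 0], [0, 0, 0, 0, 0, 0]]])

```text
clock: 9.13
eef_pos: [494.5, 90.1, 13.4]
tool_rot: [-1.577, -0.001, -0.041]
force: [-0.9, -6.1, -0.1]
width: 48.9
```

```bash
python3 go.py 494.9 95 13.5 -1.9
```

```text
t 9.13 [494.5  90.1  13.4] rpy [-9.034e+01 -4.000e-02 -2.340e+00] F [-0.9 -6.1 -0.1] w 48.9
shift units [ 0.006 -0.003  0.123] shift in target frame [ 0.007 -0.002  0.123] turn units [ 0.067 -0.088  0.008]
```

Emit:
apply_moves(commands=[[[0, 0, 0.12, 0.07, -0.09, 0], [0, 0, 0.1, 0.03, -0.03, 0], [0, 0, 0.1, 0.03, -0.03, 0], [0, 0, 0.05, 0.03, -0.03, 0]]])

```text
clock: 9.47
eef_pos: [494.9, 95.5, 13.3]
tool_rot: [-1.573, -0.002, -0.033]
force: [-0.4, -6.8, 0.3]
width: 49.2
```

```bash
python3 go.py 495 96 13.5 -1.9
```

```text
t 9.47 [494.9  95.5  13.3] rpy [-90.12  -0.12  -1.9 ] F [-0.4 -6.8  0.3] w 49.2
shift units [ 0.002 -0.006  0.013] shift in target frame [ 0.002 -0.006  0.013] turn units [ 0.024 -0.001  0.024]
```

Emit:
apply_moves(commands=[[[0, 0, 0.06, 0.02, 0, 0.02], [0, 0, 0.04, 0.02, -0.02, 0], [0, 0, 0.03, 0.02, -0.02, 0], [0, 0, 0.03, 0.02, -0.02, 0]]])

```text
clock: 9.8
eef_pos: [494.7, 92.8, 13.4]
tool_rot: [-1.576, -0.001, -0.035]
force: [-0.1, -7.1, -0.1]
width: 49.1
```

```bash
python3 go.py 495 97 13.5 -1.9; python3 - <<'E'
from h import *
f=[];p=[]
for i in range(20):
    d=eyes.get_image('side'); s=readout.read_state(); f.append(s['force']); p.append(s['eef_pos'])
f,p=np.array(f),np.array(p); print(f.mean(0).round(2),f.std(0).round(2)); print(p[[0,5,10,15,19]].round(2), s['clock'])
cv2.imwrite('pics/k1.png',crop(d,200,165,70,75,8))
E
```

```text
t 9.8 [494.7  92.8  13.4] rpy [-9.027e+01 -6.000e-02 -2.030e+00] F [-0.1 -7.1 -0.1] w 49.1
shift units [ 0.003 -0.004  0.106] shift in target frame [ 0.003 -0.004  0.106] turn units [ 0.055 -0.025  0.012]
[-0.52 -7.41  0.19] [0.45 0.5  0.46]
[[494.76  92.53  13.37]
 [494.75  92.66  13.36]
 [494.76  92.68  13.37]
 [494.75  92.66  13.36]
 [494.74  92.7   13.36]] 10.8
```

View pics/k1.png

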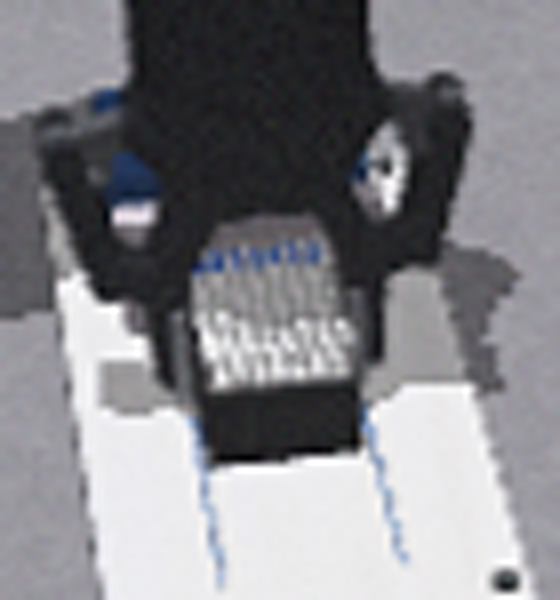

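The module is centred, with gaps of 11 and 10 px to the blue lines, and the reading is steady at 7.4 N. I'll hold it longer and cross-check the travel from the picture.

```bash
python3 - <<'E'
from fit import *
f=[];p=[]
for i in range(44):
    d=eyes.get_image('side'); s=readout.read_state(); f.append(s['force']); p.append(s['eef_pos'])
f,p=np.array(f),np.array(p); print(f.mean(0).round(2)); print(p.min(0).round(2),p.max(0).round(2),s['clock'],np.degrees(s['tool_rot']).round(2),s['width'])
W=unproj(d,px([[212,466],[361,450]],8,200,165),12)
c,q=np.cos(1.5375),np.sin(1.5375); D=W[:,:2]-[495.6,65.5]
L=np.c_[D@[c,q],D@[-q,c]]; print('jig-frame back corners',L.round(1),'stop travel est',L[:,0].mean()+80-50)
E
```

```text
[-0.55 -7.55  0.06]
[494.73  92.63  13.35] [494.8   92.69  13.38] 13.0 [-9.028e+01 -7.000e-02 -2.040e+00] 48.83290867819169
jig-frame back corners [[-10.   24. ]
 [-10.7 -24.2]] stop travel est 19.639894227033565
```

```bash
python3 -c "
from cell import finish_job,readout
s=readout.read_state();print(s['clock'],s['force'],s['eef_pos']);finish_job()"
```

```text
13.0 [-0.81273511 -8.04993471 -0.5734619 ] [494.77190468  92.67657485  13.38383834]
the job is handed in; nothing more can be done
```

I gripped the black, silver-finned drive module by its long sides, laid it on the jig bed and pressed its blue end against the stop. It held steady for about 3 s (clock 9.8 to 13.0 s), and I handed it in at 13.0 s still gripped and pressed.

**Last checks:**
- **Push:** the mean force was 7.5 N, with 8.0 N at the last reading. The tool moved less than 0.1 mm during the last 2 s of the hold.
- **Position:** the module is centred to about 0.5 mm between the blue lines. The tool is within 0.3° of level and square to the measured jig angle.
- **Stop travel:** I never saw the pointer during the press because the arm hid it. My three estimates disagree: about 15 mm from the force, 17 mm from the tool position, and 19.6 mm from a blurry picture. All three lie in the green band (10 to 22 mm), and I trust the force most.
- **While lowering it:** the module touched the bed at about 36 N at the wrist for a moment, so I raised it at once. During the press it carried little or no down-force on the bed.
- **Rest of the bench:** I kept clear of everything else, but took no final overall picture to confirm nothing moved.

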